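Lock the purge plug into its bayonet socket

TASK

Take the brass purge plug by its red tee handle, put it down into the blue bayonet socket with its cross pin through the two slots, and twist it clockwise (seen from above) until its ramps clamp it firmly on the orange seal. The seals differ in thickness, so go by feel: stop when the twist needs about 0.3 N m, and do not force it on to the end of the ramps, which crushes the seal. Press only lightly, let go, and leave the other things where they are.

Things in the scene. Friction and masses are not known exactly. Their poses are not given: they have to be found in the camera images.
- plug: Loose brass plug, 0.30 kg, standing upright; origin at the centre of its underside, z up its axis. Round body 41 mm diameter up to 42 mm height (nose tapered over the lowest 4 mm), steel disc 54 mm diameter from 42 to 47 mm, thin stem, red tee bar on top (61 to 79 mm). Pin and bar both lie along its x; half a turn makes no difference.
- plug_bar (a point): Middle of the red tee bar, on the plug's axis 70 mm above its underside: the place to grip, pads on the bar's long sides. The bar is straight, along the plug's x, 66 mm long, 14 mm thick, 18 mm high.
- plug_pin (a point): Middle of the steel cross pin, on the plug's axis 10 mm above its underside. The pin is 8 mm in diameter and runs along the plug's x; its ends stand 32 mm from the axis.
- socket: Blue round bayonet socket fixed to the bench; origin at the centre of its underside, z up. Base flange 116 mm diameter, 8 mm high; wall 86 mm outer diameter. The slots of its lip lie along its +x and -x, a yellow mark on the rim beside each. From the slots the plug turns clockwise only; counter-clockwise is blocked.
- socket_mouth (a point): Centre of the socket's mouth, level with its top, 48 mm above its underside. The grey lip has a 45 mm bore with a 4 mm chamfer; each slot is a sector of 0.54 rad, so the pin passes when within about 0.08 rad of the socket's x. With the pin lying on the lip the plug's underside is 42 mm above the socket's; through the slots it drops on to the seal, at 14.5 to 18 mm.
- socket_ramp (a point): On the axis, 33 mm above the socket's underside, where the ramps under the lip begin, 0.27 rad clockwise of each slot's middle. They come down 6.75 mm per rad to a stop at 1.85 rad; a hand that holds the plug must sink with it. The pin meets the ramp 0.4 to 1.1 rad from the slot; 0.2 rad more clamps with about 16 N, 0.4 rad more crushes the seal. Friction keeps it.
- seal_holder: Seal seat in the socket (origin on the axis, 8 mm above the socket's underside) with the orange elastic seal, 38 mm wide, free top 14.5 to 18 mm above the socket's underside: it differs each time and is not in this pose. Yields 1 mm per 10 N. Seals above 9 N, ruined above 26 N. Torque felt just after a small turn: 0.2 N m at about 13 N, 0.3 at 17, 0.6 at 22; it relaxes when held, and side load adds to it.
- nipple: grey steel pipe stub standing on end, 48 mm diameter, 55 mm tall; bystander; origin at the centre of its underside.
- tape: yellow tape measure, 62 x 80 x 34 mm; bystander; origin at the centre of its underside.
- magnet: welding magnet, red and grey arrow shape, 63 x 93 x 18 mm; bystander; origin at the centre of its underside.
- bolt: M16 bolt lying down, 27 x 59 x 24 mm; bystander; origin at the centre of its underside.
- tin: round grey and white tin, 69 mm diameter, 52 mm tall; bystander; origin at the centre of its underside.
- marker: white and blue paint marker lying down, 16 x 132 x 16 mm; bystander; origin at the centre of its underside.
Not all that is in view belongs to the job. What is shaped like the plug but green, pink or turquoise is not meant.

How it is judged:
On the way:
1. the plug's pin is down through the slots: its underside less than 22 mm above the socket's, centred within 4 mm (z of plug in the frame of socket below 0.022 m and horizontal distance between plug and socket below 0.004 m), for 0.1 s.
At the end, for the whole second after the job is handed in: The plug, let go and at rest, is upright within 0.08 rad, centred within 4 mm and down in the socket (underside less than 22 mm above the socket's), and the ramps keep it clamped on the seal with more than 9 N (all of step 1 and contact force between plug and seal_holder above 9 N and angle between plug's own z axis and vertical below 0.08 rad and linear speed of plug below 0.01 m/s); the robot touches nothing.
It fails at once if the seal is crushed: squeezed with more than 26 N (contact force between plug and seal_holder above 26 N).
It fails at once if the plug is jammed against the socket's metal with more than 45 N (contact force between plug and socket above 45 N).
It fails at once if a bystander is moved by more than 30 mm (distance of any of nipple, tape, magnet, bolt, tin, marker from where it was at the start of the episode above 0.03 m).
It also fails if it takes over 64 s, if anything falls off the work surface, if the arm or the gripper's body presses on something with over 40 N, if the wrist force passes 120 N, or if a joint passes its speed limit or range.

ROBOT

A 6-joint arm with a two-finger parallel gripper is mounted at the origin on a cart in front of the work surface, level with it; the furniture and walls round the work are solid. World frame = base frame: x ahead of the robot, y to its left, z up, the work surface at z = 0. Lengths are in m, angles in rad, forces in N, time in s.
With the tool pointing down it reaches from about 0.35 to 0.725 m from the base axis. Payload 4.3 kg.
Tool frame: the origin (TCP) lies on the centre line of the jaws, within the pads' length; the fingertips stand 17 mm ahead of it and the grasp point (between the pads) lies 2 mm behind it; z points along the fingers, y is the line along which they close (so a half turn about z gives the same grasp; the last joint's range is limited). The gripper opens to 85 mm and grips with 20 to 120 N. Pads are 22 mm wide; open, the fingers measure 114 mm over their backs; the gripper's body (76 mm by 85 mm) begins 54 mm behind the grasp point. The pads swing forward as they close: fully open they stand 13 mm farther back than shut.
Start: joints at [-1.41, 0.377, 0.081, 1.274, 0, 1.46], TCP at [0.154, -0.554, 0.248] pointing down, gripper open.
Joint ranges: [-2.72, 2.72], [-0.84, 1.66], [-1.02, 1.22], [-1.77, 2.12], [-1.37, 1.28], [-3.14, 3.14]. Speed limits (rad/s): [2.57, 2.57, 3.14, 3.14, 3.14, 3.14].

INTERFACE

Orientations are given as a rotation vector (axis times angle).
In Python, from cell import arm gives the robot as it stands. The module is installed in compiled form; this text tells all that it offers.
- The arm moves only by the tool send_rows, never from a script. Its argument "commands" is a list of rows, each an object with "jaw": the closure, from -1 (fully open) to 1 (shut), so that 0 is half open; "dp": the shift along the tool's x, y, z in m, a list of three; "spin": the turn about the tool's z in rad. A call has 1 to 12 rows; each row is the pose to reach, as a shift and turn from the pose commanded when the call began, along the tool's axes at that moment; what a row does not reach only later rows make up. A row lasts 1/8 s, in which the tool goes at most 62.5 mm and 10.7 degrees, less where a joint would pass 70% of its speed; a pose out of reach is approached as far as the arm can. A call with a gripper value outside its range is refused whole. The fingers move at their own pace and stop on an object; the grip force is fixed at half the most. Time passes only in rows, so rows that repeat a pose let the fingers close. It gives the time, the measured TCP pose, the force, the opening and the grip force at its end, in the units of the state.
- arm.state(): the state, without advancing time (a new reading comes with each control period).
- arm.camera(name): name is "scene" or "top" or "wrist"; returns a dict with "img" (400x640x3 uint8, red, green, blue), "K" (3x3 intrinsics, pixels), "R" (3x3) and "t" (3): a world point X has camera coordinates R X + t. Camera axes: x right, y down, z forward; pixel columns grow to the right and rows downward; lengths in m; the calibration is good to about 2 mm. A picture is of the moment at which its call begins. There is no depth.
- arm.job_done(): hands the job in; it is judged then, once.
The state is a dict: "t": time; "q": joint angles; "joint_velocities": joint speeds; "tau": joint torques, N m; "position": TCP position; "orientation": TCP orientation; "wrist_force": force on the tool from outside, world axes, zero at the start; "moment": the same for the moment, N m; "opening": finger opening in m; "finger_force": force on a finger pad.
Only numpy, scipy, OpenCV 4.12 (cv2) and the standard library are available. Lean on these libraries where they do the work, as an engineer would, in place of code of your own. Each camera call takes 0.05 s, during which the arm holds its last target. There are 200 camera calls.

## Working session

There is one attempt and no reset: what is moved stays moved. The work goes in short steps, Python scripts to look and compute and a tool call to move; the robot and the scene stay as the last step left them, time stands still between calls to the robot, and variables do not carry over. Pictures are saved under pics/ and viewed, at most 10 in all, crops included, and the job is handed in when it is done.

Besides the shell and the picture viewer there is one more tool, called after "Emit:" as name(argument=value, ...) on one line, values as JSON. send_rows: Moves the arm, as the interface text tells. Its arguments: {"type":"object","properties":{"commands":{"type":"array","items":{"type":"object","properties":{"jaw":{"type":"number"},"dp":{"type":"array","items":{"type":"number"}},"spin":{"type":"number"}}}}},"required":["commands"]}

```bash
mkdir -p pics
python3 - <<'E'
from cell import arm
import cv2,numpy as np
print(arm.state())
for n in("top","scene"):
    c=arm.camera(n); cv2.imwrite(f"pics/{n}0.png",c["img"][:,:,::-1]); print(n,c["K"],c["R"],c["t"])
E
```

```text
{'t': 0.0, 'q': array([-1.41028588e+00,  3.78092375e-01,  7.96350228e-02,  1.27441518e+00,
        1.15314630e-05,  1.46049805e+00]), 'joint_velocities': array([-9.65127696e-04, -7.47981678e-04,  1.90749543e-05,  5.86156923e-04,
        8.62292571e-04,  8.99994986e-04]), 'tau': array([ 1.06596483e-03, -4.63605988e+01,  2.69873214e+01,  2.06786999e-02,
       -5.03746165e-06, -1.37589588e-06]), 'position': array([ 0.15372838, -0.55342117,  0.24734766]), 'orientation': array([-3.11078028e+00, -4.23806430e-01,  6.37196874e-05]), 'wrist_force': array([-0.14047375,  0.60736341,  0.04486997]), 'moment': array([-0.06180886,  0.01281688, -0.01368889]), 'finger_force': 0.0, 'opening': 0.08536500483991195}
top [[388.51361892   0.         317.71674816]
 [  0.         388.51361892 194.5335048 ]
 [  0.           0.           1.        ]] [[-2.88642441e-04 -9.99989275e-01  4.62236927e-03]
 [-9.97748020e-01 -2.20474312e-05 -6.70737452e-02]
 [ 6.70731277e-02 -4.63132012e-03 -9.97737313e-01]] [-0.10865766  0.57048679  1.109315  ]
scene [[426.41600018   0.         323.59544618]
 [  0.         426.41600018 193.44244777]
 [  0.           0.           1.        ]] [[-0.81276833 -0.58252233 -0.00868171]
 [-0.29584505  0.42552578 -0.85522132]
 [ 0.50187981 -0.69252837 -0.51819023]] [0.41746631 0.26840687 0.83313877]
```

View pics/top0.png

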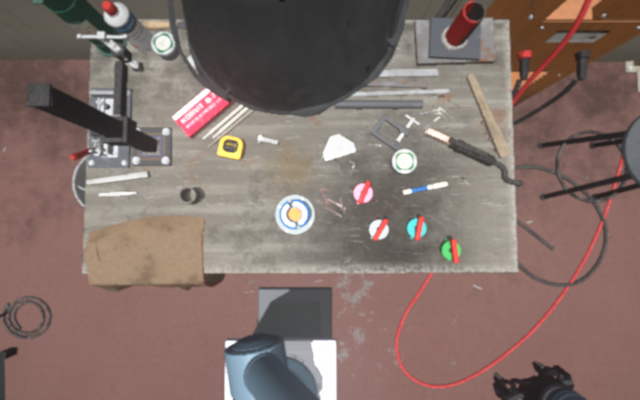

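View pics/scene0.png

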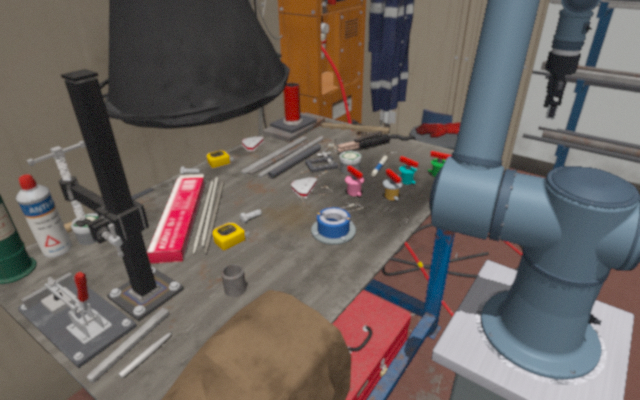

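Four candidates in the top view: pink disc (363,193), pale steel disc (379,230), turquoise (417,228) and green (452,250). Only (379,230) shows a brass body in the scene view, at (390,190). I'll confirm it in a crop and measure.

```bash
cat > h.py <<'E'
import numpy as np,cv2
from scipy.spatial.transform import Rotation as Ro
def ray(c,u,v,z):
    o=-c["R"].T@c["t"]; d=c["R"].T@np.linalg.inv(c["K"])@[u,v,1.0]
    return (o+d*(z-o[2])/d[2])
def proj(c,X):
    p=c["K"]@(c["R"]@np.asarray(X)+c["t"]); return p[:2]/p[2]
def hsv(c): return cv2.cvtColor(c["img"],cv2.COLOR_RGB2HSV)
def red(c):
    h=hsv(c); return (((h[...,0]<8)|(h[...,0]>172))&(h[...,1]>150)&(h[...,2]>90)).astype(np.uint8)
def rects(m,amin):
    cs,_=cv2.findContours(m,cv2.RETR_EXTERNAL,cv2.CHAIN_APPROX_NONE)
    return [(cv2.contourArea(k),cv2.minAreaRect(k),k) for k in cs if cv2.contourArea(k)>=amin]
E
python3 - <<'E'
from cell import arm
from h import *
c=arm.camera("top"); s=arm.camera("scene")
a=cv2.resize(c["img"][150:290,260:480],None,fx=3,fy=3,interpolation=2)[:,:400*2]
b=cv2.resize(s["img"][140:230,320:460],None,fx=3,fy=3,interpolation=2)
o=np.zeros((600,660,3),np.uint8); a=cv2.resize(a,(520,330)); o[:330,:520]=a; o[330:600,:420]=b
cv2.imwrite("pics/crop1.png",o[:,:,::-1])
for A,r,k in rects(red(c),15):
    (u,v)=r[0]
    if 340<u<470 and 170<v<270:
        bx=cv2.boxPoints(r); P=np.array([ray(c,*p,0.075)[:2] for p in bx]); 
        e=P[1]-P[0]; f=P[2]-P[1]; L=e if np.linalg.norm(e)>np.linalg.norm(f) else f
        print(A,r[0],ray(c,u,v,.075),np.linalg.norm(e),np.linalg.norm(f),np.degrees(np.arctan2(L[1],L[0])))
h=hsv(c); m=((h[...,0]>95)&(h[...,0]<125)&(h[...,1]>90)).astype(np.uint8); m[:,:260]=0;m[:,330:]=0;m[:180]=0;m[250:]=0
pts=np.argwhere(m)[:,::-1].astype(np.float32); (cc,rr)=cv2.minEnclosingCircle(pts); print("sock",cc,rr,ray(c,*cc,.048),ray(c,cc[0]+rr,cc[1],.048))
E
```

```text
85.5 (454.2799377441406, 250.95999145507812) [ 0.41181276 -0.48255272  0.075     ] 0.01403938906098258 0.06135899525964047 -173.1680923569718
50.5 (379.79510498046875, 229.04391479492188) [ 0.47170958 -0.27900638  0.075     ] 0.06503170426109972 0.012167474461587462 -33.45064852421189
66.0 (418.90386962890625, 227.98077392578125) [ 0.47457984 -0.38663712  0.075     ] 0.06255622645246775 0.012396353519880525 -12.316747044701616
42.0 (363.8000183105469, 191.4000244140625) [ 0.57542082 -0.23589181  0.075     ] 0.062185328507286454 0.012358101868972167 -26.869966056932423
sock (294.31817626953125, 213.7467498779297) 14.93664264678955 [ 0.51421999 -0.04257042  0.048     ] [ 0.51421128 -0.08470729  0.048     ]
```

View pics/crop1.png

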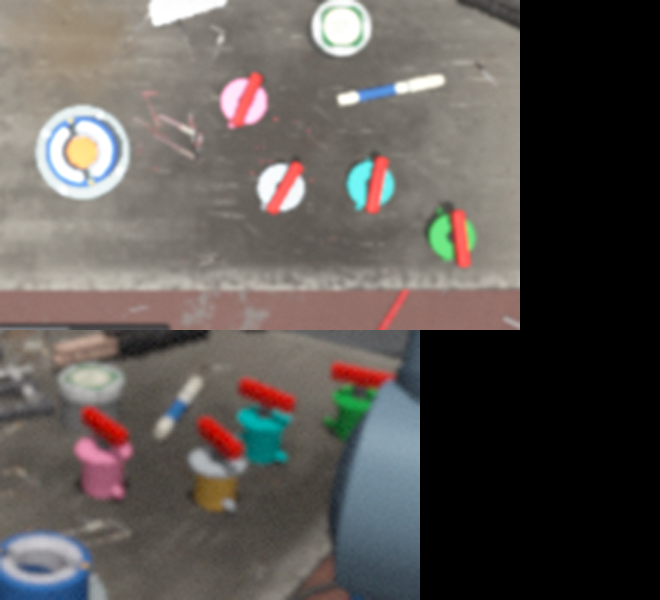

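The crop confirms it: the plug at (379,230) in the top view, crop (280,187)/(215,485), has a brass body, a steel disc and a red bar. The others are pink, turquoise and green, so decoys. Next I move above it for a close look.

Emit:
send_rows(commands=[{"jaw":-1,"dp":[0.19,-0.09,0],"spin":-0.18},{"jaw":-1,"dp":[0.19,-0.09,0],"spin":-0.36},{"jaw":-1,"dp":[0.19,-0.09,0],"spin":-0.54},{"jaw":-1,"dp":[0.379,-0.179,0.03],"spin":-0.72},{"jaw":-1,"dp":[0.379,-0.179,0.03],"spin":-0.9},{"jaw":-1,"dp":[0.379,-0.179,0.03],"spin":-1.08},{"jaw":-1,"dp":[0.379,-0.179,0.03],"spin":-1.26},{"jaw":-1,"dp":[0.379,-0.179,0.03],"spin":-1.44},{"jaw":-1,"dp":[0.379,-0.179,0.03],"spin":-1.62},{"jaw":-1,"dp":[0.379,-0.179,0.03],"spin":-1.8},{"jaw":-1,"dp":[0.379,-0.179,0.03],"spin":-1.98},{"jaw":-1,"dp":[0.379,-0.179,0.03],"spin":-2.16}])

```text
t: 1.7
position: [0.471, -0.2801, 0.2181]
orientation: [-1.084, -2.948, -0.0]
wrist_force: [-0.4, -0.5, -0.5]
opening: 0.0853
finger_force: 0.0
```

Emit:
send_rows(commands=[{"jaw":-1,"dp":[0,0,0],"spin":-0.13},{"jaw":-1,"dp":[0,0,0],"spin":-0.13},{"jaw":-1,"dp":[0,0,0],"spin":-0.13}])

```text
t: 2.08
position: [0.471, -0.2802, 0.2182]
orientation: [-0.902, -3.009, -0.0]
wrist_force: [-0.2, 0.0, -0.7]
opening: 0.0852
finger_force: 0.0
```

```bash
cat > tool.py <<'E'
from cell import arm
from h import *
def tool():
    s=arm.state(); return s,Ro.from_rotvec(s["orientation"]).as_matrix(),s["position"]
def togo(target,ang):  # world target, bar direction angle (rad)
    s,T,p=tool(); psi=np.arctan2(T[1,0],T[0,0]); d=(psi-ang+np.pi/2)%np.pi-np.pi/2
    print("dp",np.round(T.T@(np.asarray(target)-p),4),"spin",round(d,4),"psi",psi,"p",p,"q6",s["q"][5])
E
python3 - <<'E'
from tool import *
w=arm.camera("wrist"); cv2.imwrite("pics/w1.png",w["img"][:,:,::-1])
s,T,p=tool(); print(p,T,s["q"],s["wrist_force"])
for A,r,k in rects(red(w),400):
    P=np.array([ray(w,*q,0.079)[:2] for q in cv2.boxPoints(r)]); e=P[1]-P[0];f=P[2]-P[1]
    L=e if np.linalg.norm(e)>np.linalg.norm(f) else f
    print(A,r,ray(w,*r[0],.079),np.linalg.norm(e),np.linalg.norm(f),np.arctan2(L[1],L[0]))
print("cam",-w["R"].T@w["t"])
E
```

```text
[ 0.47106819 -0.28017747  0.21821363] [[-8.35215678e-01  5.49922496e-01 -1.41413133e-04]
 [ 5.49922496e-01  8.35215689e-01  4.49412164e-05]
 [ 1.42824653e-04 -4.02306546e-05 -9.99999989e-01]] [-6.52288262e-01  3.32310187e-01 -6.23159410e-02  1.17630986e+00
 -5.01240416e-05 -7.00168151e-02] [0.87000869 0.04282641 0.39284729]
1950.0 ((79.3150863647461, 262.2471618652344), (83.48270416259766, 25.73896598815918), 42.51044845581055) [ 0.40766121 -0.47735303  0.079     ] 0.02353144308009466 0.06428043787609583 0.1136930979903158
1285.5 ((217.06336975097656, 262.4671936035156), (77.82637023925781, 21.216724395751953), 62.62229919433594) [ 0.46965237 -0.38360628  0.079     ] 0.017720688765698933 0.06574296704567081 -0.19665286411739233
628.5 ((431.7418518066406, 255.6598663330078), (61.564300537109375, 18.016611099243164), 84.80557250976562) [ 0.56074337 -0.23440859  0.079     ] 0.014167136943107181 0.054576117711797975 -0.41202859631301614
1219.0 ((321.7820739746094, 190.48773193359375), (81.48822784423828, 16.636457443237305), 87.51044464111328) [ 0.46628014 -0.27899761  0.079     ] 0.012439919955279079 0.06460632201753089 -0.5347077233861397
761.5 ((16.93022918701172, 111.0947494506836), (21.216100692749023, 225.1704864501953), 5.403791427612305) [ 0.29487953 -0.43137584  0.079     ] 0.167246427831883 0.013989549624299701 2.236918411589218
cam [ 0.41369728 -0.24354078  0.34427995]
```

View pics/w1.png

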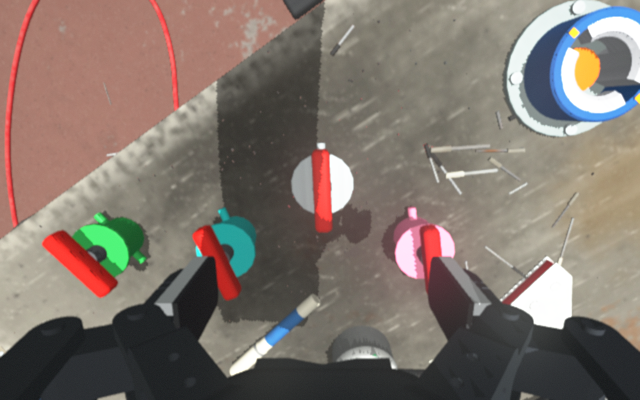

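The wrist picture shows the brass plug's bar centred at about (321,190) over a pale disc at (322,184). The socket is at the upper right, around (595,65), with yellow marks near (573,33) and (638,97). I'll refine the axis from the disc, which has a known height and radius.

Run:
```python
from tool import *
w=arm.camera("wrist"); h=hsv(w)
m=((h[...,1]<45)&(h[...,2]>150)).astype(np.uint8); roi=np.zeros_like(m); cv2.circle(roi,(322,184),36,1,-1); m&=roi
P=[]
for A,r,k in rects(m,150):
    print(A,r[0]); P+=[ray(w,*q,.047)[:2] for q in k[:,0,:].astype(float)]
P=np.array(P,np.float32); (c,rr)=cv2.minEnclosingCircle(P*1000); print("disc",c,rr)
for A,r,k in rects(red(w),400):
    if abs(r[0][0]-321)<20:
        q=k[:,0,:]; t=q[q[:,1].argmin()];b=q[q[:,1].argmax()]; print(t,b,ray(w,*t,.079),ray(w,*b,.079))
        x=[ray(w,q[abs(q[:,1]-v)<=0][:,0].mean(),v,.079)[:2] for v in (160,220)]; d=x[0]-x[1]; ang=np.arctan2(d[1],d[0]); print("ang",ang)
togo([c[0]/1000,c[1]/1000,.070],ang)
```

```text
767.0 (302.0830993652344, 184.495361328125)
975.5 (341.5, 183.0)
disc (467.4479064941406, -278.2652893066406) 28.158100128173828
[315 150] [318 231] [ 0.43754565 -0.26613657  0.079     ] [ 0.49232438 -0.29977696  0.079     ]
ang 2.5992878845618677
dp [ 0.0041 -0.0004  0.1483] spin -0.0396 psi 2.5596673218729733 p [ 0.47109287 -0.28020739  0.21825294] q6 -0.07036942883521848
```

Emit:
send_rows(commands=[{"jaw":-0.6,"dp":[0.004,0,0.05],"spin":-0.04},{"jaw":-0.6,"dp":[0.004,0,0.1],"spin":-0.04},{"jaw":-0.4,"dp":[0.004,0,0.13],"spin":-0.04},{"jaw":-0.2,"dp":[0.004,0,0.148],"spin":-0.04},{"jaw":0,"dp":[0.004,0,0.148],"spin":-0.04},{"jaw":0.4,"dp":[0.004,0,0.148],"spin":-0.04},{"jaw":0.7,"dp":[0.004,0,0.148],"spin":-0.04},{"jaw":1,"dp":[0.004,0,0.148],"spin":-0.04},{"jaw":1,"dp":[0.004,0,0.148],"spin":-0.04},{"jaw":1,"dp":[0.004,0,0.148],"spin":-0.04},{"jaw":1,"dp":[0.004,0,0.148],"spin":-0.04},{"jaw":1,"dp":[0.004,0,0.148],"spin":-0.04}])

```text
t: 3.68
position: [0.4686, -0.279, 0.0717]
orientation: [0.839, 3.025, -0.003]
wrist_force: [-0.8, -0.2, 6.4]
opening: 0.013
finger_force: 60.6
```

Emit:
send_rows(commands=[{"jaw":1,"dp":[0,0,-0.02],"spin":0},{"jaw":1,"dp":[0,0,-0.07],"spin":0},{"jaw":1,"dp":[0,0,-0.13],"spin":0},{"jaw":1,"dp":[0.008,0.035,-0.13],"spin":-0.15},{"jaw":1,"dp":[0.016,0.07,-0.13],"spin":-0.3},{"jaw":1,"dp":[0.025,0.11,-0.13],"spin":-0.45},{"jaw":1,"dp":[0.033,0.142,-0.13],"spin":-0.6},{"jaw":1,"dp":[0.033,0.142,-0.13],"spin":-0.77},{"jaw":1,"dp":[0.033,0.142,-0.13],"spin":-0.77},{"jaw":1,"dp":[0.033,0.142,-0.13],"spin":-0.77}])

```text
t: 4.92
position: [0.5122, -0.1394, 0.1999]
orientation: [0.355, -3.121, -0.001]
wrist_force: [-0.4, -0.5, -3.5]
opening: 0.0133
finger_force: 59.5
```

Run:
```python
from tool import *
w=arm.camera("wrist"); cv2.imwrite("pics/w2.png",w["img"][:,:,::-1])
s,T,p=tool(); print(p,T[:,0],s["q"],s["wrist_force"],s["opening"]); print("cam",-w["R"].T@w["t"],"sockpx",proj(w,[.514,-.043,.048]))
```

```text
[ 0.51226899 -0.1395447   0.19999642] [-9.74442150e-01 -2.24637987e-01  5.19997322e-04] [-3.85477784e-01  3.07451628e-01 -1.45424597e-01  1.11857780e+00
  3.18759698e-05 -6.12049234e-01] [-0.45039789 -0.44835593 -3.47872822] 0.012819162303870764
cam [ 0.44561015 -0.15453975  0.32601746] sockpx [435.27816455 220.322581  ]
```

View pics/w2.png

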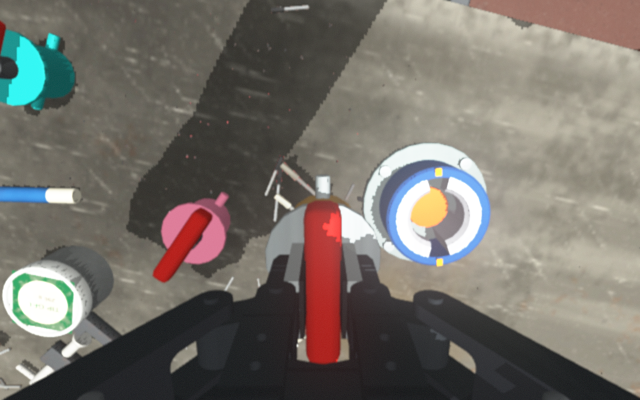

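The plug is held: its bar runs along u≈322, and the pin tip shows at (323,180). The socket rim is centred near (438,215), with yellow marks at (439,172) and (440,262). Now I measure the socket and the in-hand offset.

Run:
```python
from tool import *
from scipy.optimize import least_squares as LS
w=arm.camera("wrist"); h=hsv(w); s,T,p=tool()
H,S,V=h[...,0],h[...,1],h[...,2]
circ=lambda P,r0=None:LS(lambda x:np.hypot(*(P-x[:2]).T)-(x[2] if r0 is None else r0),[*P.mean(0),r0 or .04],loss="soft_l1",f_scale=.001).x
R=np.zeros(H.shape,np.uint8); cv2.circle(R,(438,217),62,1,-1)
b=(((H>100)&(H<125)&(S>130)&(V>120)).astype(np.uint8))&R
# rim: bright blue top ring outer contour
A,r,k=max(rects(cv2.morphologyEx(b,cv2.MORPH_CLOSE,np.ones((9,9))),300),key=lambda a:a[0])
P=np.array([ray(w,*q,.048)[:2] for q in k[:,0,:].astype(float)]); x=circ(P); res=np.hypot(*(P-x[:2]).T)-x[2]; print("rim",x,res.std())
y=(((H>20)&(H<33)&(S>170)&(V>180)).astype(np.uint8))&R
n,l,st,ce=cv2.connectedComponentsWithStats(y)
Y=[]
for i in range(1,n):
    if st[i,4]>8:
        q=ray(w,*ce[i],.048); d=q[:2]-x[:2]; print("yel",st[i,4],ce[i],q[:2],np.hypot(*d),np.arctan2(d[1],d[0])); 
        if np.hypot(*d)>.035:Y.append(q[:2])
if len(Y)==2: d=Y[0]-Y[1]; print("mid",(Y[0]+Y[1])/2,"dist",np.hypot(*d),"ang",np.arctan2(d[1],d[0]))
# lip gap profile
for r in (.028,.031):
  row=[]
  for a in np.arange(-180,180,4):
    X=[x[0]+r*np.cos(np.radians(a)),x[1]+r*np.sin(np.radians(a)),.048]; u,v=proj(w,X).astype(int); row.append(int(V[v,u]))
  print(r,[(int(a),v) for a,v in zip(np.arange(-180,180,4),row) if v<150])
# in hand
z0=p[2]-.0717
wm=((S<45)&(V>140)).astype(np.uint8); 
pts=[]
for u in list(range(272,300,2))+list(range(346,366,2)):
    c=np.where(wm[195:260,u])[0]
    if len(c): pts.append(ray(w,u,195+c[0],z0+.047))
D=np.array(pts); t=(D-p)@T; x2=circ(t[:,:2],.027); print("disc in tool",x2[:2],(np.hypot(*(t[:,:2]-x2[:2]).T)-.027).round(4))
k=[k for A,r,k in rects(red(w),1500) if abs(r[0][0]-322)<20][0][:,0,:]
for v in (k[:,1].min(),k[:,1].max()): print("bar end",v,((ray(w,k[k[:,1]==v][:,0].mean(),v,z0+.079)-p)@T).round(4))
for v in (215,340): q=k[k[:,1]==v][:,0]; print("bar sides",v,[((ray(w,a,v,z0+.079)-p)@T).round(4)[:2] for a in (q.min(),q.max())])
```

```text
rim [ 0.51071951 -0.04096071  0.03875554] 0.002144449036673365
0.028 [(-172, 135), (-168, 137), (8, 123), (12, 124), (16, 124), (20, 121), (24, 122), (28, 124)]
0.031 [(-172, 134), (-168, 135), (8, 122), (12, 124), (16, 124), (20, 122), (24, 122), (28, 121), (32, 121)]
disc in tool [0.00666775 0.00182239] [-0.0018  0.0052  0.0053  0.0047  0.0041  0.0029  0.0019  0.0007 -0.0002
 -0.0015 -0.0031 -0.0054 -0.0056 -0.0058 -0.0026 -0.0014 -0.0011 -0.0007
 -0.0003  0.0001  0.0005  0.001   0.0015  0.0016]
bar end 203 [ 0.0355 -0.0005 -0.0073]
bar end 363 [-0.0305  0.0001 -0.0073]
bar sides 215 [array([ 0.0312, -0.0055]), array([0.0311, 0.0061])]
bar sides 340 [array([-0.0199, -0.0057]), array([-0.0199,  0.0067])]
```

Run:
```python
from tool import *
from scipy.optimize import least_squares as LS
w=arm.camera("wrist"); h=hsv(w)
for u,v in [(439,172),(439,262),(400,200),(480,230),(484,200),(440,180),(440,252),(395,215),(391,225)]: print((u,v),h[v,u])
print("row214",[(u,*map(int,h[214,u])) for u in list(range(380,412,2))+list(range(470,494,2))])
m=((h[...,0]>18)&(h[...,0]<36)&(h[...,1]>110)).astype(np.uint8); n,l,st,ce=cv2.connectedComponentsWithStats(m)
print([(st[i,4],ce[i].round(1),ray(w,*ce[i],.048).round(4)) for i in range(1,n) if st[i,4]>8 and 370<ce[i][0]<500 and 140<ce[i][1]<280])
```

```text
(439, 172) [ 30 148 255]
(439, 262) [ 29 161 255]
(400, 200) [107 128 248]
(480, 230) [107 136 245]
(484, 200) [106 134 247]
(440, 180) [ 60   2 153]
(440, 252) [120  49 120]
(395, 215) [107 128 245]
(391, 225) [108 129 244]
row214 [(380, 113, 24, 126), (382, 120, 39, 111), (384, 118, 37, 111), (386, 114, 72, 138), (388, 111, 118, 199), (390, 108, 130, 239), (392, 107, 128, 245), (394, 107, 128, 245), (396, 105, 74, 250), (398, 0, 0, 255), (400, 0, 0, 255), (402, 0, 0, 255), (404, 0, 0, 255), (406, 0, 0, 255), (408, 120, 1, 254), (410, 177, 9, 251), (470, 120, 2, 249), (472, 0, 0, 255), (474, 0, 0, 255), (476, 0, 0, 255), (478, 0, 0, 255), (480, 0, 0, 255), (482, 105, 24, 253), (484, 107, 138, 246), (486, 106, 136, 246), (488, 106, 139, 247), (490, 110, 84, 207), (492, 17, 26, 174)]
[(np.int32(40), array([438.4, 171. ]), array([ 0.4741, -0.0535,  0.048 ])), (np.int32(883), array([429.4, 208.7]), array([ 0.5057, -0.051 ,  0.048 ])), (np.int32(38), array([439.2, 262.2]), array([ 0.5494, -0.0284,  0.048 ]))]
```

Run:
```python
import cv2
i=cv2.imread("pics/w2.png"); cv2.imwrite("pics/crop2.png",cv2.resize(i[135:280,360:500],None,fx=4,fy=4,interpolation=cv2.INTER_NEAREST))
```

```text
(no output)
```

View pics/crop2.png

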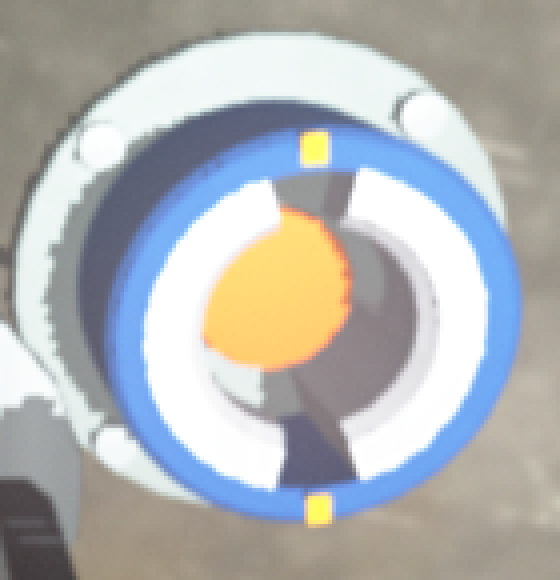

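The crop shows the socket with yellow marks centred on the slots, at crop (315,148) and (318,510), and the orange seal inside. Mark spacing, 79 mm, fits the 86 mm rim. Now a rim fit as a cross-check, then the move.

Run:
```python
from tool import *
w=arm.camera("wrist"); h=hsv(w)
m=((h[...,0]>100)&(h[...,0]<114)&(h[...,1]>90)&(h[...,2]>225)).astype(np.uint8); m[:,:375]=0; m[:,500:]=0; m[:150]=0;m[275:]=0
A,r,k=max(rects(cv2.morphologyEx(m,cv2.MORPH_CLOSE,np.ones((9,9))),300),key=lambda a:a[0])
hull=cv2.convexHull(k)[:,0,:].astype(float); P=np.array([ray(w,*q,.048)[:2] for q in hull],np.float32)*1000
e=cv2.fitEllipse(P); print("rim",e)
C=np.array([.5118,-.041]); s,T,p=tool()
for c in (C,np.array(e[0])/1000):
    a=.32; tx=np.array([-np.cos(a),-np.sin(a)]); t=c-.0025*tx; togo([*t,.16],a)
```

```text
rim ((511.00762939453125, -40.889347076416016), (82.46253204345703, 83.16114807128906), 69.43709564208984)
dp [-0.0241  0.0965  0.0402] spin -0.0925 psi -2.9140811096475936 p [ 0.51245395 -0.1396661   0.20022122] q6 -0.6130555972021138
dp [-0.0234  0.0968  0.0402] spin -0.0925 psi -2.9140811096475936 p [ 0.51245395 -0.1396661   0.20022122] q6 -0.6130555972021138
```

Emit:
send_rows(commands=[{"jaw":1,"dp":[-0.012,0.048,0],"spin":-0.05},{"jaw":1,"dp":[-0.0237,0.0965,0],"spin":-0.0925},{"jaw":1,"dp":[-0.0237,0.0965,0.035],"spin":-0.0925},{"jaw":1,"dp":[-0.0237,0.0965,0.07],"spin":-0.0925},{"jaw":1,"dp":[-0.0237,0.0965,0.07],"spin":-0.0925},{"jaw":1,"dp":[-0.0237,0.0965,0.07],"spin":-0.0925}])

```text
t: 5.88
position: [0.5144, -0.0403, 0.1314]
orientation: [-0.502, 3.1, -0.001]
wrist_force: [-0.2, -1.3, -3.6]
opening: 0.0133
finger_force: 59.9
```

Run:
```python
from tool import *
w=arm.camera("wrist"); cv2.imwrite("pics/w3.png",w["img"][:,:,::-1])
a=.32; tx=np.array([-np.cos(a),-np.sin(a)]); togo([*(np.array([.5114,-.041])-.0025*tx),.13],a)
s=arm.state(); print(s["wrist_force"],s["moment"])
```

```text
dp [0.0011 0.0007 0.0019] spin 0.001 psi -2.8206354028440237 p [ 0.51506149 -0.04049058  0.1319529 ] q6 -0.522225958288909
[ 0.94308557  0.45908768 -3.22480309] [-0.04856481  0.00745897  0.01355818]
```

View pics/w3.png

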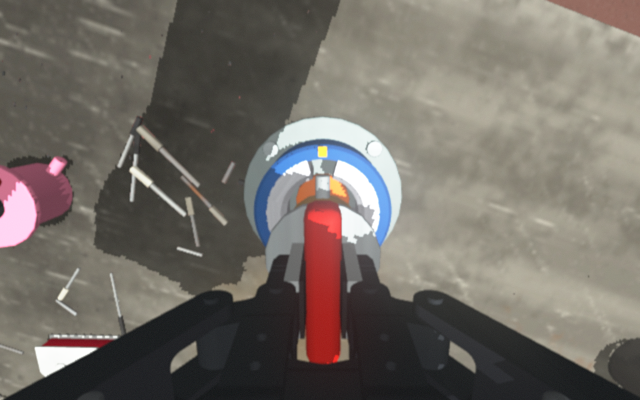

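Pin tip and yellow mark are both at u≈322, so the plug is aligned. Lowering carefully.

Emit:
send_rows(commands=[{"jaw":1,"dp":[0.0008,0.0007,0.008],"spin":0},{"jaw":1,"dp":[0.0008,0.0007,0.014],"spin":0},{"jaw":1,"dp":[0.0008,0.0007,0.018],"spin":0},{"jaw":1,"dp":[0.0008,0.0007,0.022],"spin":0},{"jaw":1,"dp":[0.0008,0.0007,0.022],"spin":0}])

```text
t: 6.55
position: [0.5125, -0.0396, 0.1079]
orientation: [0.503, -3.1, 0.0]
wrist_force: [-0.1, -0.8, -3.4]
opening: 0.013
finger_force: 60.0
```

Emit:
send_rows(commands=[{"jaw":1,"dp":[0,0,0.006],"spin":0},{"jaw":1,"dp":[0,0,0.011],"spin":0},{"jaw":1,"dp":[0,0,0.014],"spin":0},{"jaw":1,"dp":[0,0,0.016],"spin":0},{"jaw":1,"dp":[0,0,0.016],"spin":0}])

```text
t: 7.18
position: [0.5126, -0.0397, 0.092]
orientation: [0.503, -3.101, 0.0]
wrist_force: [0.2, -1.6, -4.5]
opening: 0.0129
finger_force: 59.9
```

Emit:
send_rows(commands=[{"jaw":1,"dp":[0,0,0.001],"spin":0},{"jaw":1,"dp":[0,0,0.002],"spin":0},{"jaw":1,"dp":[0,0,0.002],"spin":0}])

```text
t: 7.55
position: [0.5127, -0.0397, 0.0903]
orientation: [0.503, -3.101, 0.001]
wrist_force: [-1.9, -3.2, -1.6]
opening: 0.0128
finger_force: 60.2
```

Emit:
send_rows(commands=[{"jaw":1,"dp":[0,0,0.001],"spin":0},{"jaw":1,"dp":[0,0,0.002],"spin":0},{"jaw":1,"dp":[0,0,0.002],"spin":0}])

```text
t: 7.92
position: [0.5127, -0.0397, 0.0882]
orientation: [0.503, -3.101, 0.001]
wrist_force: [-2.2, -2.9, -0.8]
opening: 0.0127
finger_force: 60.3
```

Emit:
send_rows(commands=[{"jaw":1,"dp":[0.001,-0.0007,0],"spin":0},{"jaw":1,"dp":[0.001,-0.0007,0],"spin":0}])

```text
t: 8.18
position: [0.5124, -0.0399, 0.0882]
orientation: [-0.503, 3.1, 0.002]
wrist_force: [0.0, 0.2, -3.7]
opening: 0.0127
finger_force: 60.1
```

Emit:
send_rows(commands=[{"jaw":1,"dp":[0,0,0.001],"spin":0},{"jaw":1,"dp":[0,0,0.001],"spin":0}])

```text
t: 8.43
position: [0.5124, -0.0401, 0.0875]
orientation: [-0.503, 3.1, 0.001]
wrist_force: [-0.8, 0.3, -1.5]
opening: 0.0128
finger_force: 60.4
```

```bash
python3 -c "
from cell import arm
s=arm.state();print(s['position'],s['wrist_force'],s['moment'],s['q'][5])"
```

```text
[ 0.51244282 -0.04012764  0.08753786] [-0.83971363  0.34190728 -1.47127576] [0.25218351 0.10793891 0.02063576] -0.5241982517727453
```

Emit:
send_rows(commands=[{"jaw":1,"dp":[0,-0.0002,0],"spin":0.1},{"jaw":1,"dp":[0.0001,-0.0004,0],"spin":0.2},{"jaw":1,"dp":[0.0001,-0.0006,0],"spin":0.3},{"jaw":1,"dp":[0.0001,-0.0006,0],"spin":0.3}])

```text
t: 8.93
position: [0.5126, -0.0406, 0.0875]
orientation: [-0.036, 3.14, 0.002]
wrist_force: [-0.6, 1.7, -2.0]
opening: 0.0129
finger_force: 60.4
```

```bash
cat > f.sh <<'E'
python3 -c "
from cell import arm
s=arm.state();print(s['t'],s['position'].round(4),s['wrist_force'].round(2),s['moment'].round(3),s['q'][5].round(3),'turn',(s['q'][5]+.524).round(3),'tau6',s['tau'][5].round(3))"
E
sh f.sh
```

```text
8.925 [ 0.5126 -0.0406  0.0875] [-0.59  1.69 -1.97] [ 0.485 -0.129  0.069] -0.226 turn 0.298 tau6 0.215
```

Emit:
send_rows(commands=[{"jaw":1,"dp":[0,0.0002,0],"spin":0.1},{"jaw":1,"dp":[0,0.0002,0],"spin":0.2},{"jaw":1,"dp":[0,0.0002,0],"spin":0.2}])

```text
t: 9.3
position: [0.5125, -0.0407, 0.0875]
orientation: [0.275, 3.129, 0.001]
wrist_force: [1.0, 2.1, -1.5]
opening: 0.0128
finger_force: 60.4
```

```bash
sh f.sh
```

```text
9.3 [ 0.5125 -0.0407  0.0875] [ 1.04  2.06 -1.51] [ 0.429 -0.191 -0.023] -0.027 turn 0.497 tau6 0.205
```

Emit:
send_rows(commands=[{"jaw":1,"dp":[-0.0002,0.0004,0],"spin":0.1},{"jaw":1,"dp":[-0.0002,0.0004,0],"spin":0.1}])

```text
t: 9.55
position: [0.5127, -0.0405, 0.0874]
orientation: [0.431, 3.111, 0.0]
wrist_force: [1.0, 1.0, -0.3]
opening: 0.0129
finger_force: 60.5
```

```bash
sh f.sh
```

```text
9.55 [ 0.5127 -0.0405  0.0874] [ 0.97  1.04 -0.32] [ 0.42  -0.085  0.016] 0.073 turn 0.597 tau6 0.193
```

Emit:
send_rows(commands=[{"jaw":1,"dp":[0,0,0],"spin":0.08},{"jaw":1,"dp":[0,0,0],"spin":0.08}])

```text
t: 9.8
position: [0.5127, -0.0405, 0.0874]
orientation: [0.555, 3.092, 0.0]
wrist_force: [0.2, 1.7, -0.1]
opening: 0.013
finger_force: 60.5
```

```bash
sh f.sh
```

```text
9.8 [ 0.5127 -0.0405  0.0874] [ 0.18  1.73 -0.05] [ 0.517 -0.186 -0.046] 0.153 turn 0.677 tau6 0.152
```

Emit:
send_rows(commands=[{"jaw":1,"dp":[0,0.0002,0.0002],"spin":0.07},{"jaw":1,"dp":[0,0.0002,0.0002],"spin":0.07}])

```text
t: 10.05
position: [0.5127, -0.0404, 0.0873]
orientation: [0.663, 3.07, -0.0]
wrist_force: [0.7, 1.7, -0.7]
opening: 0.0126
finger_force: 60.5
```

```bash
sh f.sh
```

```text
10.05 [ 0.5127 -0.0404  0.0873] [ 0.66  1.69 -0.71] [ 0.396 -0.189 -0.055] 0.223 turn 0.747 tau6 0.083
```

Emit:
send_rows(commands=[{"jaw":1,"dp":[0,0,0.0002],"spin":0.06},{"jaw":1,"dp":[0,0,0.0002],"spin":0.06}])

```text
t: 10.3
position: [0.5126, -0.0406, 0.087]
orientation: [0.755, 3.049, -0.001]
wrist_force: [0.4, 0.6, 1.5]
opening: 0.0128
finger_force: 60.7
```

```bash
sh f.sh
```

```text
10.3 [ 0.5126 -0.0406  0.087 ] [0.39 0.61 1.46] [ 0.21  -0.07   0.085] 0.283 turn 0.807 tau6 0.137
```

Emit:
send_rows(commands=[{"jaw":1,"dp":[0,0,0.0003],"spin":0.05},{"jaw":1,"dp":[0,0,0.0003],"spin":0.05}])

```text
t: 10.55
position: [0.5126, -0.0407, 0.0868]
orientation: [0.832, 3.029, -0.001]
wrist_force: [-0.9, 0.2, 2.2]
opening: 0.0128
finger_force: 60.9
```

```bash
sh f.sh
```

```text
10.55 [ 0.5126 -0.0407  0.0868] [-0.9   0.17  2.17] [0.014 0.012 0.049] 0.334 turn 0.858 tau6 0.153
```

Emit:
send_rows(commands=[{"jaw":1,"dp":[0,0,0.0003],"spin":0.05},{"jaw":1,"dp":[0,0,0.0003],"spin":0.05}])

```text
t: 10.8
position: [0.5126, -0.0407, 0.0865]
orientation: [0.907, 3.007, -0.001]
wrist_force: [0.3, -0.3, 3.1]
opening: 0.0125
finger_force: 61.2
```

```bash
sh f.sh
```

```text
10.8 [ 0.5126 -0.0407  0.0865] [ 0.26 -0.28  3.08] [-0.09  -0.001  0.1  ] 0.384 turn 0.908 tau6 0.242
```

Emit:
send_rows(commands=[{"jaw":1,"dp":[0,0,0],"spin":0.05},{"jaw":1,"dp":[0,0,0],"spin":0.05}])

```text
t: 11.05
position: [0.5126, -0.0407, 0.0863]
orientation: [0.982, 2.984, -0.001]
wrist_force: [0.0, -1.1, 0.8]
opening: 0.0128
finger_force: 62.1
```

```bash
sh f.sh
```

```text
11.05 [ 0.5126 -0.0407  0.0863] [ 0.03 -1.09  0.83] [-0.165 -0.09   0.348] 0.434 turn 0.958 tau6 0.445
```

Emit:
send_rows(commands=[{"jaw":1,"dp":[0,0,0.0001],"spin":0.05},{"jaw":1,"dp":[0,0,0.0001],"spin":0.05}])

```text
t: 11.3
position: [0.5125, -0.0406, 0.0861]
orientation: [1.057, 2.958, -0.001]
wrist_force: [0.9, -0.6, -0.8]
opening: 0.0131
finger_force: 62.1
```

```bash
sh f.sh
```

```text
11.3 [ 0.5125 -0.0406  0.0861] [ 0.94 -0.58 -0.8 ] [-0.184 -0.215  0.395] 0.484 turn 1.008 tau6 0.471
```

Torque has passed 0.3 N m (0.35–0.40) and the plug has sunk about 1.5 mm since first contact, so the clamp force should be about 17 N. I stop here and let go.

Emit:
send_rows(commands=[{"jaw":0.6,"dp":[0,0,0],"spin":0},{"jaw":0.3,"dp":[0,0,0],"spin":0},{"jaw":0,"dp":[0,0,0],"spin":0},{"jaw":0,"dp":[0,0,0],"spin":0},{"jaw":0,"dp":[0,0,-0.02],"spin":0},{"jaw":0,"dp":[0,0,-0.06],"spin":0},{"jaw":0,"dp":[0,0,-0.12],"spin":0},{"jaw":0,"dp":[0,0,-0.12],"spin":0}])

```text
t: 12.3
position: [0.516, -0.041, 0.2113]
orientation: [1.056, 2.948, 0.002]
wrist_force: [0.9, -0.3, -0.4]
opening: 0.0424
finger_force: 0.0
```

```bash
sh f.sh
python3 - <<'E'
from tool import *
w=arm.camera("wrist"); cv2.imwrite("pics/w4.png",w["img"][:,:,::-1])
s,T,p=tool()
for A,r,k in rects(red(w),800):
    k=k[:,0,:]; e=[ray(w,k[k[:,1]==v][:,0].mean(),v,.0945) for v in (k[:,1].min(),k[:,1].max())]
    d=e[0]-e[1]; print(r[0],(e[0]+e[1])/2,np.hypot(*d[:2]),"turned",(.32-np.arctan2(d[1],d[0]))%np.pi)
E
```

```text
12.3 [ 0.516  -0.041   0.2113] [ 0.86 -0.35 -0.36] [ 0.004 -0.002  0.062] 0.486 turn 1.01 tau6 0.0
(318.92041015625, 195.97576904296875) [ 0.51100737 -0.04123111  0.0945    ] 0.0631364691260716 turned 0.9942275892281414
```

View pics/w4.png

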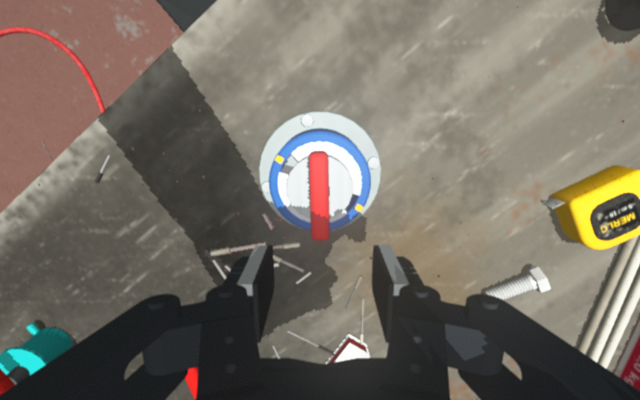

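The plug is centred in the socket (bar at (319,196), axis within 1 mm), still turned 0.99 rad after release, and the gripper is clear.

```bash
python3 -c "
from cell import arm
print(arm.job_done())"
```

```text
the job is handed in; nothing more can be done
None
```

I put the brass plug into the bayonet socket, turned it about 1.0 rad clockwise to about 0.35–0.4 N m (slightly over the 0.3 target), released it and handed the job in; the clamp force, estimated at about 17 N from how far the plug sank, was not measured directly, and no verdict came back.

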